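# Roll a flatted bar in a V-block until its flat faces up

## Task

Clear the foam offcut out of the V-blocks and drop it in the open scrap bin. Then lay the round metal bar centrally across the two V-blocks, let go of it, and roll it over, taking hold of it again as often as needed, until its milled flat faces straight up and level, ready for the caliper. Leave the cup, the bottle and the spacer block where they stand.

Things in the scene. Friction and masses are not known exactly. Their poses are not given: they have to be found in the camera images.
- bar: Round light metal bar, diameter 36 mm, length 170 mm, 0.25 kg, with one milled flat 22.6 mm wide along its whole length. Origin: on the axis of the round, mid-length. x runs along the bar; z is the outward normal of the flat, which lies 14 mm from the axis. At the start it lies on the table on its flat (z down, origin 14 mm up). The two ends are alike. It may roll some degrees when let go in a V.
- v_block: Pair of dark steel V-blocks on a base plate (136 x 80 x 10 mm) fixed to the table. Origin: centre of the plate's underside; z up; x along both grooves. Each block is 24 mm long (x), 64 mm wide, its top 79.5 mm above the table, centred 48 mm before or behind the origin: between them is a 72 mm gap where the bar can be gripped across its middle, also tilted 45 degrees about its axis.
- v_seat (a point): Point over the middle of the pair of V-blocks, 85 mm above the table: where the bar's origin comes when the bar is seated on its round. x along the groove, z up. Each groove is a 90 degree V, 40 mm wide at the mouth. While the flat faces a flank of the V (45 degrees below level) the bar lies flush on that flank and its axis is about 3 mm lower and 3 mm to that side.
- offcut_center (a point): Centre of the foam offcut, a white block 28 x 32 x 34 mm (x, y, z of its own frame), 12 g. At the start it lies in the groove of the V-block on the +x side, within 5 mm of its middle, its z axis along the groove and one edge down; its centre is about 81 mm above the table, its upper edge about 22 mm above the block. It can be gripped across its 34 mm, along the groove.
- offcut: The same foam offcut; origin at the centre of one 28 x 32 mm face, its z axis pointing through the block to the opposite face.
- scrap_bin: Loose open-topped grey plastic bin, 180 mm (x) by 120 mm (y) by 45 mm high, walls and floor about 3 mm, 0.15 kg. Origin: centre of its underside; z up. It stands on the table on the other side of the V-blocks from the bar; which side varies.
- square_cup: Bystander: white square cup standing upside down, 59 x 59 x 88 mm, origin at the centre of its underside. Leave it alone.
- pin_bottle: Bystander: white waisted bottle, 34 mm across, 84 mm tall, origin at the centre of its underside. Leave it alone.
- spacer_block: Bystander: white corner block 42 x 42 x 40 mm on the table between the robot and the V-blocks, origin at the centre of its underside. Leave it alone.

How it is judged:
By the outcome, as a careful person would: the job done as asked, in the order asked, and still so for the second after the job is handed in, with the robot touching nothing.
It also fails if it takes over 72 s, if anything falls off the work surface, if the arm or the gripper's body presses on something with over 40 N, if the wrist force passes 120 N, or if a joint passes its speed limit or range.

## Robot

A 7-joint arm with a two-finger parallel gripper is mounted at the origin on a cart in front of the work surface, level with it; the furniture and walls round the work are solid. World frame = base frame: x ahead of the robot, y to its left, z up, the work surface at z = 0. Lengths are in m, angles in rad, forces in N, time in s.
With the tool pointing down it reaches from about 0.425 to 0.875 m from the base axis. Payload 4.7 kg.
Tool frame: the origin (TCP) lies on the centre line of the jaws, within the pads' length; the fingertips stand ahead of it and the grasp point (between the pads) lies 2 mm behind it (nose_length is the z of the fingertips in the tool frame, in m); z points along the fingers, y is the line along which they close (so a half turn about z gives the same grasp; the last joint's range is limited). The gripper opens to 87 mm and grips with 3 to 60 N. Pads are 19 mm wide; open, the fingers measure 117 mm over their backs; the gripper's body (75 mm by 190 mm) begins 51 mm behind the grasp point.
Start: joints at [1.228, 0.321, -0.07, 1.45, 0.023, 1.371, -0.057], TCP at [0.227, -0.609, 0.24] pointing down, gripper open.
Joint ranges: [-2.86, 2.86], [-0.3, 2.09], [-1.38, 1.24], [0.06, 2.45], [-1.56, 4.7], [0.09, 2.05], [-2.69, 2.69]. Speed limits (rad/s): [2.57, 2.57, 3.14, 3.14, 3.14, 3.14, 3.14].

## Interface

Orientations are given as a rotation vector (axis times angle).
In Python, from bench import * gives the robot as it stands.
- The arm moves only by the tool send_rows, never from a script. Its arguments are lists of equal length, an entry for each row: "xyz": the shift along the tool's x, y, z in mm, a list of three; "dr": the turn, a rotation vector about the tool's x, y, z in rad, a list of three. A call has exactly 10 rows; each row is the pose to reach, as a shift and turn from the pose commanded when the call began, along the tool's axes at that moment; what a row does not reach only later rows make up. A row lasts 1/12 s, in which the tool goes at most 41.7 mm and 7.16 degrees, less where a joint would pass 70% of its speed; a pose out of reach is approached as far as the arm can. A call with a gripper value outside its range is refused whole. "jaw" is the finger opening in mm, from 0 to 87, set as the call begins (left out, the last holds). The fingers move at their own pace and stop on an object; "grip_force" is the grip in N (left out, the last holds). Time passes only in rows, so rows that repeat a pose let the fingers close, or fill a call up. It gives the time, the measured TCP pose, the force, the opening and the grip force at its end, in the units of the state.
- get_state(): the state, without advancing time (a new reading comes with each control period).
- get_image(name): name is "scene" or "top"; returns the picture (400x640x3 uint8, red, green, blue); there is no depth.
- calibration(name): a dict with "vfov" (degrees; the focal length in pixels is half the picture's height over the tangent of half this angle, whatever the lens; pixels are square), "cx", "cy" (the principal point, pixels), "k1" (the pictures are not rectified: a ray, as slopes to the right and down, at radius r is drawn at 1 + k1 r^2 times it, then the intrinsics apply), "rvec" (rotation vector, rad) and "tvec" (3), from world to camera coordinates, as OpenCV has them. Camera axes: x right, y down, z forward; pixel columns grow to the right and rows downward; lengths in m; the calibration is good to about 2 mm. A picture is of the moment at which its call begins. calibration takes no time and is no camera call.
- close_job(): hands the job in; it is judged then, once.
The state is a dict: "time": time; "joint_positions": joint angles; "qd": joint speeds; "joint_torque": joint torques, N m; "position": TCP position; "tool_rot": TCP orientation; "ft_force": force on the tool from outside, world axes, zero at the start; "torque": the same for the moment, N m; "grip_width": opening from 0.0 (shut) to 1.0 (fully open); "grip_force": force on a finger pad.
Only numpy, scipy, OpenCV 4.12 (cv2) and the standard library are available. Lean on these libraries where they do the work, as an engineer would, in place of code of your own. Each camera call takes 0.05 s, during which the arm holds its last target. There are 200 camera calls.

## Working session

There is one attempt and no reset: what is moved stays moved. The work goes in short steps, Python scripts to look and compute and a tool call to move; the robot and the scene stay as the last step left them, time stands still between calls to the robot, and variables do not carry over. Pictures are saved under pics/ and viewed, at most 10 in all, crops included, and the job is handed in when it is done.

Besides the shell and the picture viewer there is one more tool, called by a JSON object that holds its "method" and its "body", one argument or row to a line. send_rows: Moves the arm, as the interface text tells. Its arguments: {"type":"object","properties":{"xyz":{"type":"array"},"dr":{"type":"array"},"jaw":{"type":"number"},"grip_force":{"type":"number"}},"required":["xyz","dr"]}

```bash
ls; mkdir -p pics; python3 - <<'E'
from bench import *
import cv2
s=get_state(); print({k:s[k] for k in('time','position','tool_rot','ft_force','grip_width')})
try: print(nose_length)
except Exception as e: print(e)
for n in('scene','top'):
    cv2.imwrite(f'pics/{n}0.png',get_image(n)[:,:,::-1]); print(calibration(n))
E
```

```text
pics
{'time': 0.0, 'position': array([ 0.22679956, -0.6085962 ,  0.23846516]), 'tool_rot': array([-3.08988451e+00, -5.57156148e-01,  6.50369894e-04]), 'ft_force': array([-0.64454311, -0.83164873, -0.15032499]), 'grip_width': 1.0046622890382955}
0.017
{'vfov': 57.46875157387982, 'cx': 324.47048192020316, 'cy': 200.27573538021625, 'k1': -0.0006416434576901112, 'rvec': array([ 0.85353781, -2.2389691 ,  1.36029485]), 'tvec': array([0.42880622, 0.22854718, 0.6210125 ])}
{'vfov': 46.771320136871175, 'cx': 317.9580130341871, 'cy': 202.03056675125785, 'k1': -0.13563199775794582, 'rvec': array([ 2.17540546, -2.13301782,  0.12022343]), 'tvec': array([-0.00323396,  0.58416841,  1.03072243])}
```

View pics/scene0.png

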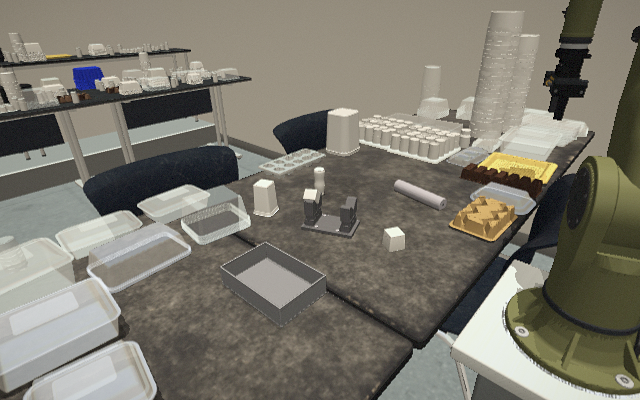

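View pics/top0.png

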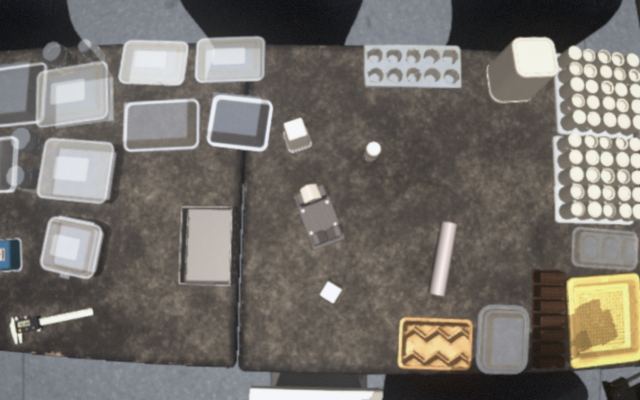

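```bash
cat > h.py <<'E'
import numpy as np, cv2
from scipy.spatial.transform import Rotation as R
from bench import *
def cam(n):
    c=calibration(n); f=200/np.tan(np.radians(c['vfov']/2))
    return c, np.array([[f,0,c['cx']],[0,f,c['cy']],[0,0,1]]), np.array([c['k1'],0,0,0,0.])
def ray(n,uv):
    c,K,D=cam(n); p=cv2.undistortPoints(np.array(uv,float).reshape(-1,1,2),K,D).reshape(-1,2)
    M=R.from_rotvec(c['rvec']).as_matrix(); d=np.c_[p,np.ones(len(p))]@M
    return -M.T@c['tvec'], d
def onz(n,uv,z):
    o,d=ray(n,uv); return o+d*((np.array(z)-o[2])/d[:,2])[:,None]
def proj(n,P):
    c,K,D=cam(n); return cv2.projectPoints(np.array(P,float).reshape(-1,1,3),c['rvec'],c['tvec'],K,D)[0].reshape(-1,2)
def tri(uva,uvb):
    o,d=ray('scene',[uva]); p,e=ray('top',[uvb]); d,e=d[0],e[0]
    t=np.linalg.lstsq(np.c_[d,-e],p-o,rcond=None)[0]; a,b=o+t[0]*d,p+t[1]*e
    return (a+b)/2,np.linalg.norm(a-b)
E
python3 - <<'E'
from h import *
t=cv2.imread('pics/top0.png'); s=cv2.imread('pics/scene0.png')
print('cams',ray('top',[[0,0]])[0],ray('scene',[[0,0]])[0])
a=cv2.resize(t[175:305,170:470],(800,347),interpolation=cv2.INTER_CUBIC)
b=cv2.resize(s[165:250,290:460],(500,250),interpolation=cv2.INTER_CUBIC)
out=np.zeros((597,800,3),np.uint8); out[:347]=a; out[347:,:500]=b
cv2.imwrite('pics/c1.png',out)
hsv=cv2.cvtColor(t,cv2.COLOR_BGR2HSV)
m=np.zeros(t.shape[:2],np.uint8); g=cv2.GaussianBlur(t,(3,3),0).min(2)
for nm,(x0,x1,y0,y1),th in(('bar',(420,465,215,302),115),('offcut',(295,330,178,206),150),('spacer',(315,350,275,310),140)):
    mm=m.copy(); mm[y0:y1,x0:x1]=(g[y0:y1,x0:x1]>th)*255
    c=max(cv2.findContours(mm,0,1)[0],key=cv2.contourArea); print(nm,cv2.minAreaRect(c),cv2.contourArea(c))
E
```

```text
cams [ 0.45532099 -0.00335476  1.09376573] [0.01321142 0.61612339 0.49191721]
bar ((443.2001037597656, 258.1244812011719), (14.615283966064453, 75.13306427001953), 10.080597877502441) 1000.5
offcut ((309.51806640625, 192.14691162109375), (15.866873741149902, 18.523319244384766), 68.96248626708984) 243.5
spacer ((330.1617431640625, 291.8970642089844), (17.66435432434082, 17.492855072021484), 30.963756561279297) 275.5
```

View pics/c1.png

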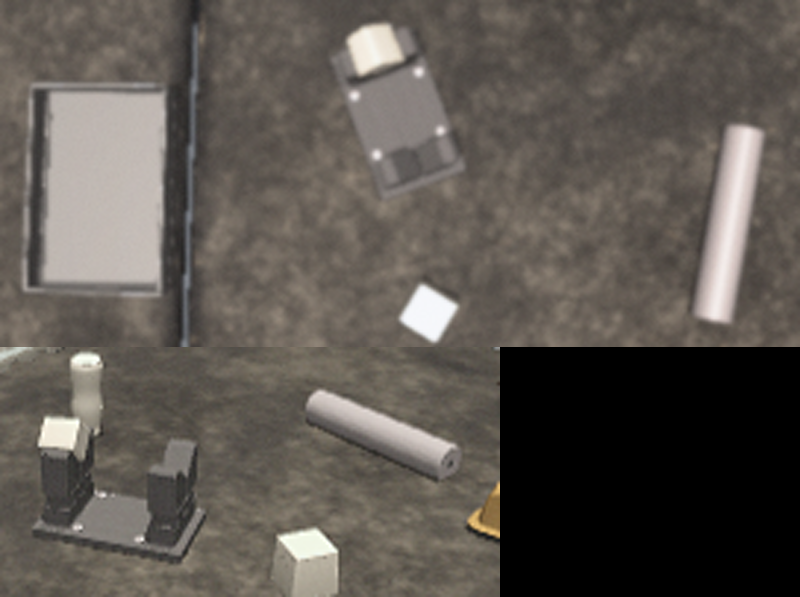

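```bash
python3 - <<'E'
from h import *
t=cv2.imread('pics/top0.png'); g=t.min(2).astype(float)
pts=[]
for x,y in((355,96),(419,72),(440,131),(377,155)):
    u,v=x/2.667+170,y/2.667+175; r=g[int(v)-3:int(v)+4,int(u)-3:int(u)+4]; w=np.clip(r-115,0,None)
    yy,xx=np.mgrid[int(v)-3:int(v)+4,int(u)-3:int(u)+4]; pts.append([(w*xx).sum()/w.sum(),(w*yy).sum()/w.sum()])
P=onz('top',pts,0.011); c=P.mean(0); d=(P[0]-P[3])+(P[1]-P[2]); print('bolts',P[:,:2].round(4).tolist(),'c',c,'yaw',np.degrees(np.arctan2(d[1],d[0])))
yaw=np.arctan2(d[1],d[0]); ax=np.array([np.cos(yaw),np.sin(yaw)])
o=onz('top',[[309.5,192.1]],0.09)[0]; print('offcut',o,'along groove',(o[:2]-c[:2])@ax,'lat',(o[:2]-c[:2])@[-ax[1],ax[0]])
b=cv2.boxPoints(((443.2,258.12),(14.615,75.13),10.08)); b=b[np.argsort(b[:,1])]
e=onz('top',[b[:2].mean(0),b[2:].mean(0)],[0.008,0.024]); print('bar ends',e,e.mean(0),np.linalg.norm((e[0]-e[1])[:2]),np.degrees(np.arctan2(*(e[0]-e[1])[[1,0]])))
k=np.array([[29,83],[166,85],[161,295],[23,292]])/2.667+[170,175]
B=onz('top',k,.045); print('bin',B.round(4).tolist(),B.mean(0))
print('spacer',onz('top',[[330.2,291.9]],.04))
# cross-check in scene: project centres
for p in(c,[*e.mean(0)[:2],.014],B.mean(0)): print(proj('scene',[p]))
# plate corners / block tops projected
for sx in(-.06,-.036,.036,.06):
  for sy in(-.032,.032):
    q=c[:2]+sx*ax+sy*np.array([-ax[1],ax[0]]); print(sx,sy,((proj('scene',[[*q,.0795]])[0]-[290,165])*2.94+[0,347]).round())
s=get_state(); print(R.from_rotvec(s['tool_rot']).as_matrix().round(3))
E
```

```text
bolts [[0.5665, 0.044], [0.5885, -0.0119], [0.5375, -0.0311], [0.515, 0.0237]] c [0.5518683  0.00619099 0.011     ] yaw 21.118517725668696
offcut [0.59905838 0.0266485  0.09      ] along groove 0.051391467499627176 lat 0.002081015398604619
bar ends [[ 0.5477633  -0.30533941  0.008     ]
 [ 0.3748619  -0.26921567  0.024     ]] [ 0.4613126  -0.28727754  0.016     ] 0.17663470453274926 -11.80087457451509
bin [[0.5673, 0.3254, 0.045], [0.568, 0.2047, 0.045], [0.3889, 0.2022, 0.045], [0.3875, 0.322, 0.045]] [0.47794233 0.26358648 0.045     ]
spacer [[ 0.38012528 -0.02349122  0.04      ]]
[[330.39753596 221.90567906]]
[[418.7930221  193.15313528]]
[[271.93108206 270.08429232]]
-0.06 -0.032 [197. 440.]
-0.06 0.032 [174. 473.]
-0.036 -0.032 [170. 435.]
-0.036 0.032 [146. 468.]
0.036 -0.032 [ 93. 423.]
0.036 0.032 [ 65. 455.]
0.06 -0.032 [ 68. 419.]
0.06 0.032 [ 39. 450.]
[[ 0.937  0.349 -0.001]
 [ 0.349 -0.937  0.002]
 [-0.    -0.002 -1.   ]]
```

{"method": "send_rows", "body": {
  "xyz": [
    [20,-16,0],
    [50,-41,0],
    [80,-65,0],
    [110,-90,0],
    [141,-115,0],
    [172,-140,0],
    [203,-165,0],
    [234,-190,0],
    [265,-216,0],
    [294,-240,0]
  ],
  "dr": [
    [0,0,-0.12],
    [0,0,-0.24],
    [0,0,-0.36],
    [0,0,-0.48],
    [0,0,-0.6],
    [0,0,-0.72],
    [0,0,-0.84],
    [0,0,-0.96],
    [0,0,-1.08],
    [0,0,-1.2]
  ],
  "jaw": 75,
  "grip_force": 10
}}

```text
time: 0.93
position: [0.4193, -0.2791, 0.2393]
tool_rot: [-2.229, -2.213, 0.0]
ft_force: [1.1, -0.6, -0.6]
grip_width: 0.865
grip_force: 0.0
```

```bash
cat >> h.py <<'E'
C=np.array([.5519,.0062]); YV=np.radians(21.1)
def pose(yaw,tilt=0):  # tool down, x at yaw, then tilt about tool x
    return R.from_euler('z',yaw)*R.from_euler('x',np.pi)*R.from_euler('x',tilt)
def go(pos,yaw,tilt=0,frm=None):
    s=get_state(); p,r=frm if frm else (s['position'],R.from_rotvec(s['tool_rot']))
    t=pose(yaw,tilt); d=r.inv().apply(np.array(pos)-p)*1000; w=(r.inv()*t).as_rotvec()
    print('d',d.round(1),'|d|',np.linalg.norm(d).round(),'dr',w.round(3)); return np.array(pos),t
def V(a,l,z): # along groove, lateral (tool y side at yaw YV), height
    q=C+a*np.array([np.cos(YV),np.sin(YV)])+l*np.array([np.sin(YV),-np.cos(YV)]); return [*q,z]
def st():
    s=get_state(); r=R.from_rotvec(s['tool_rot']); m=r.as_matrix()
    q=s['position'][:2]-C; a=np.array([np.cos(YV),np.sin(YV)]); b=np.array([a[1],-a[0]])
    print('t',round(s['time'],2),'pos',s['position'].round(4),'V a,l',(q@a).round(4),(q@b).round(4),'yaw',np.degrees(np.arctan2(m[1,0],m[0,0])).round(1),'zdir',m[:,2].round(3),'F',s['ft_force'].round(1),'w',round(s['grip_width']*87,1),'q',s['joint_positions'].round(2))
E
python3 - <<'E'
from h import *
st(); f=go(V(.05,0,.16),YV+np.pi/2); go(V(.05,0,.092),YV+np.pi/2,0,f)
E
```

```text
t 0.93 pos [ 0.4193 -0.2791  0.2393] V a,l -0.2264 0.2184 yaw 89.6 zdir [-0.  0. -1.] F [ 1.1 -0.6 -0.6] w 75.2 q [ 0.95  0.03 -0.43  1.79  0.01  1.32  0.52]
d [304.6 177.   79.3] |d| 361.0 dr [-0.    -0.    -0.376]
d [-0. -0. 68.] |d| 68.0 dr [0. 0. 0.]
```

{"method": "send_rows", "body": {
  "xyz": [
    [32,19,5],
    [66,39,12],
    [101,59,20],
    [136,79,30],
    [171,99,42],
    [206,120,54],
    [240,140,65],
    [270,157,73],
    [293,170,78],
    [304.6,177,79.3]
  ],
  "dr": [
    [0,0,-0.04],
    [0,0,-0.08],
    [0,0,-0.12],
    [0,0,-0.16],
    [0,0,-0.2],
    [0,0,-0.24],
    [0,0,-0.28],
    [0,0,-0.32],
    [0,0,-0.36],
    [0,0,-0.376]
  ]
}}

```text
time: 1.77
position: [0.5999, 0.0253, 0.1587]
tool_rot: [-1.775, -2.588, -0.002]
ft_force: [-1.0, 0.5, 1.1]
grip_width: 0.866
grip_force: 0.0
```

```bash
python3 - <<'E'
from h import *
st(); f=go(V(.05,0,.092),YV+np.pi/2)
im=get_image('scene')[:,:,::-1]; t=get_image('top')[:,:,::-1]
o=np.hstack([cv2.resize(im[150:250,280:380],(400,400)),cv2.resize(t[160:260,270:370],(400,400))]); cv2.imwrite('pics/c2.png',o)
E
```

```text
t 1.77 pos [0.5999 0.0253 0.1587] V a,l 0.0517 -0.0005 yaw 111.1 zdir [-0.002  0.003 -1.   ] F [-1.   0.5  1.1] w 75.4 q [ 0.49  0.35 -0.7   1.66  0.23  1.22  0.11]
d [-0.8 -1.6 66.7] |d| 67.0 dr [-0.001 -0.003  0.   ]
```

View pics/c2.png

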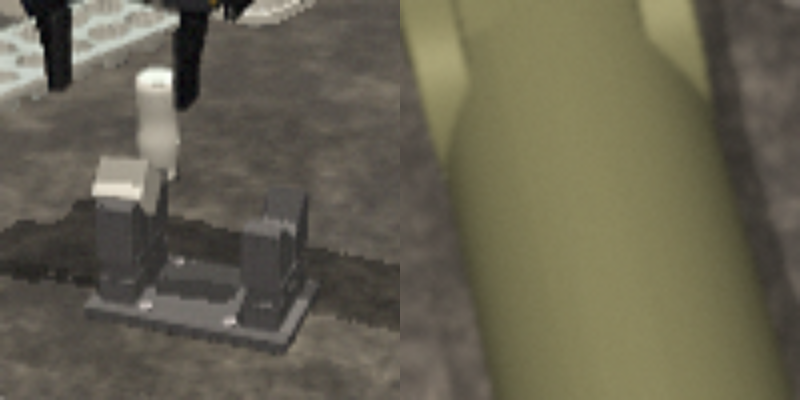

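{"method": "send_rows", "body": {
  "xyz": [
    [0,0,12],
    [0,0,26],
    [0,0,42],
    [0,0,55],
    [0,0,63],
    [0,0,67],
    [0,0,67],
    [0,0,67],
    [0,0,67],
    [0,0,67]
  ],
  "dr": [
    [0,0,0],
    [0,0,0],
    [0,0,0],
    [0,0,0],
    [0,0,0],
    [0,0,0],
    [0,0,0],
    [0,0,0],
    [0,0,0],
    [0,0,0]
  ]
}}

```text
time: 2.7
position: [0.6005, 0.0206, 0.0941]
tool_rot: [1.784, 2.584, 0.001]
ft_force: [0.8, 0.8, 0.1]
grip_width: 0.863
grip_force: 0.0
```

{"method": "send_rows", "body": {
  "xyz": [
    [0,0,0],
    [0,0,0],
    [0,0,0],
    [0,0,0],
    [0,0,0],
    [0,0,0],
    [0,0,0],
    [0,0,0],
    [0,0,0],
    [0,0,0]
  ],
  "dr": [
    [0,0,0],
    [0,0,0],
    [0,0,0],
    [0,0,0],
    [0,0,0],
    [0,0,0],
    [0,0,0],
    [0,0,0],
    [0,0,0],
    [0,0,0]
  ],
  "jaw": 22,
  "grip_force": 10
}}

```text
time: 3.53
position: [0.5999, 0.0206, 0.0932]
tool_rot: [1.785, 2.585, -0.0]
ft_force: [-0.4, 0.7, 1.0]
grip_width: 0.384
grip_force: 9.9
```

```bash
python3 - <<'E'
from h import *
st(); f=go(V(.05,0,.19),YV+np.pi/2); f=go([.5,.264,.19],YV+np.pi/2,0,f); go([.5,.264,.065],YV+np.pi/2,0,f)
E
```

```text
t 3.53 pos [0.5999 0.0206 0.0932] V a,l 0.05 0.0039 yaw 110.7 zdir [ 0. -0. -1.] F [-0.4  0.7  1. ] w 33.4 q [ 0.47  0.41 -0.67  1.73  0.28  1.1   0.07]
d [  3.9  -0.  -96.8] |d| 97.0 dr [-0.     0.    -0.006]
d [259.2  -5.6  -0. ] |d| 259.0 dr [0. 0. 0.]
d [ -0.  -0. 125.] |d| 125.0 dr [0. 0. 0.]
```

{"method": "send_rows", "body": {
  "xyz": [
    [0,0,-12],
    [0,0,-30],
    [0,0,-52],
    [0,0,-72],
    [8,-1,-84],
    [28,-3,-90],
    [58,-6,-92],
    [92,-9,-92],
    [128,-12,-92],
    [164,-16,-92]
  ],
  "dr": [
    [0,0,0],
    [0,0,0],
    [0,0,0],
    [0,0,0],
    [0,0,0],
    [0,0,0],
    [0,0,0],
    [0,0,0],
    [0,0,0],
    [0,0,0]
  ]
}}

```text
time: 4.37
position: [0.5243, 0.1711, 0.1848]
tool_rot: [-1.783, -2.585, 0.001]
ft_force: [0.9, 0.7, -1.1]
grip_width: 0.388
grip_force: 9.9
```

{"method": "send_rows", "body": {
  "xyz": [
    [34,-3,0],
    [64,-6,0],
    [88,-8,4],
    [102,-10,16],
    [107,-10,36],
    [107,-10,60],
    [107,-10,82],
    [107,-10,100],
    [107,-10,112],
    [107,-10,117]
  ],
  "dr": [
    [0,0,0],
    [0,0,0],
    [0,0,0],
    [0,0,0],
    [0,0,0],
    [0,0,0],
    [0,0,0],
    [0,0,0],
    [0,0,0],
    [0,0,0]
  ]
}}

```text
time: 5.2
position: [0.477, 0.2651, 0.0662]
tool_rot: [-1.782, -2.585, 0.005]
ft_force: [-0.9, -0.0, -0.3]
grip_width: 0.387
grip_force: 9.9
```

```bash
python3 - <<'E'
from h import *
st()
E
```

```text
t 5.2 pos [0.477  0.2651 0.0662] V a,l 0.0233 -0.2685 yaw 110.8 zdir [-0.004 -0.001 -1.   ] F [-0.9 -0.  -0.3] w 33.6 q [ 0.15  0.37 -0.81  1.88  0.31  1.03 -0.43]
```

{"method": "send_rows", "body": {
  "xyz": [
    [0,0,0],
    [0,0,0],
    [0,0,0],
    [0,0,0],
    [0,0,-10],
    [0,0,-28],
    [0,0,-54],
    [0,0,-84],
    [0,0,-110],
    [0,0,-124]
  ],
  "dr": [
    [0,0,0],
    [0,0,0],
    [0,0,0],
    [0,0,0],
    [0,0,0],
    [0,0,0],
    [0,0,0],
    [0,0,0],
    [0,0,0],
    [0,0,0]
  ],
  "jaw": 62
}}

```text
time: 6.03
position: [0.4809, 0.2661, 0.1969]
tool_rot: [1.783, 2.583, 0.007]
ft_force: [0.2, -0.3, -1.0]
grip_width: 0.713
grip_force: 0.0
```

```bash
python3 - <<'E'
from h import *
st(); go([.461,-.287,.19],np.radians(-11.8))
im=get_image('scene')[:,:,::-1]; cv2.imwrite('pics/c3.png',np.hstack([cv2.resize(im[220:340,210:340],(400,370)),cv2.resize(im[140:260,280:410],(400,370))]))
E
```

```text
t 6.03 pos [0.4809 0.2661 0.1969] V a,l 0.0273 -0.268 yaw 110.8 zdir [ 0.005  0.002 -1.   ] F [ 0.2 -0.3 -1. ] w 62.0 q [ 0.22  0.22 -0.87  1.74  0.18  1.26 -0.33]
d [-510.1 -214.7    5.7] |d| 553.0 dr [ 0.003 -0.006  2.139]
```

View pics/c3.png

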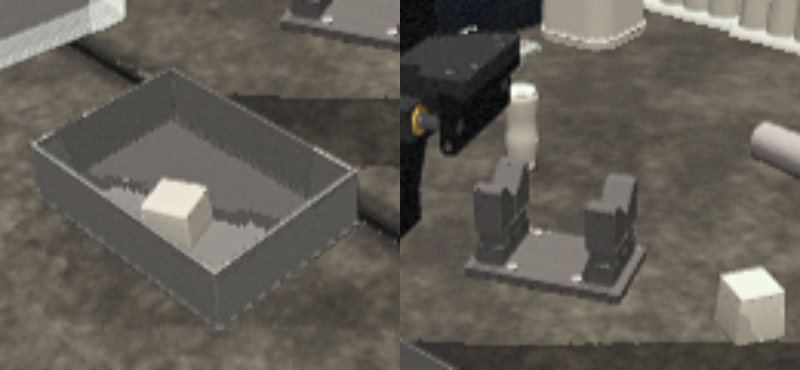

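{"method": "send_rows", "body": {
  "xyz": [
    [-18,-8,0],
    [-52,-22,0],
    [-88,-37,0],
    [-125,-53,0],
    [-162,-68,0],
    [-199,-84,0],
    [-236,-99,0],
    [-272,-115,0],
    [-308,-130,0],
    [-344,-145,0]
  ],
  "dr": [
    [0,0,0.1],
    [0,0,0.22],
    [0,0,0.34],
    [0,0,0.46],
    [0,0,0.58],
    [0,0,0.7],
    [0,0,0.82],
    [0,0,0.94],
    [0,0,1.06],
    [0,0,1.18]
  ]
}}

```text
time: 6.92
position: [0.4655, -0.1101, 0.1931]
tool_rot: [2.924, 1.146, 0.001]
ft_force: [0.4, -1.0, 0.5]
grip_width: 0.715
grip_force: 0.0
```

```bash
python3 - <<'E'
from h import *
st(); go([.461,-.287,.12],np.radians(-11.8))
E
```

```text
t 6.92 pos [ 0.4655 -0.1101  0.1931] V a,l -0.1225 0.0773 yaw 42.8 zdir [ 0.001 -0.001 -1.   ] F [ 0.4 -1.   0.5] w 62.2 q [ 0.67  0.   -0.49  1.91  0.    1.23 -0.65]
d [-123.5  126.7   73.3] |d| 192.0 dr [ 0.001 -0.001  0.953]
```

{"method": "send_rows", "body": {
  "xyz": [
    [-24,25,4],
    [-48,49,12],
    [-71,73,23],
    [-91,94,35],
    [-107,110,48],
    [-117,120,60],
    [-122,125,69],
    [-123.5,126.7,73],
    [-123.5,126.7,73.3],
    [-123.5,126.7,73.3]
  ],
  "dr": [
    [0,0,0.12],
    [0,0,0.24],
    [0,0,0.36],
    [0,0,0.48],
    [0,0,0.6],
    [0,0,0.72],
    [0,0,0.84],
    [0,0,0.93],
    [0,0,0.953],
    [0,0,0.953]
  ]
}}

```text
time: 7.75
position: [0.4624, -0.2849, 0.1192]
tool_rot: [-3.126, 0.312, -0.0]
ft_force: [0.3, -0.2, 1.0]
grip_width: 0.714
grip_force: 0.0
```

```bash
python3 - <<'E'
from h import *
st(); f=go([.461,-.287,.021],np.radians(-11.8)); go([.461,-.287,.2],np.radians(-11.8),0,f)
t=get_image('top')[:,:,::-1];s=get_image('scene')[:,:,::-1]
cv2.imwrite('pics/c4.png',np.hstack([cv2.resize(t[180:255,280:355],(400,400)),cv2.resize(s[150:230,370:450],(400,400))]))
E
```

```text
t 7.75 pos [ 0.4624 -0.2849  0.1192] V a,l -0.1884 0.2394 yaw -11.4 zdir [ 0.  0. -1.] F [ 0.3 -0.2  1. ] w 62.1 q [ 0.77  0.2  -0.29  1.85  0.07  1.09 -1.32]
d [-0.9  2.3 98.2] |d| 98.0 dr [-0.     0.     0.007]
d [  -0.    0. -179.] |d| 179.0 dr [0. 0. 0.]
```

View pics/c4.png

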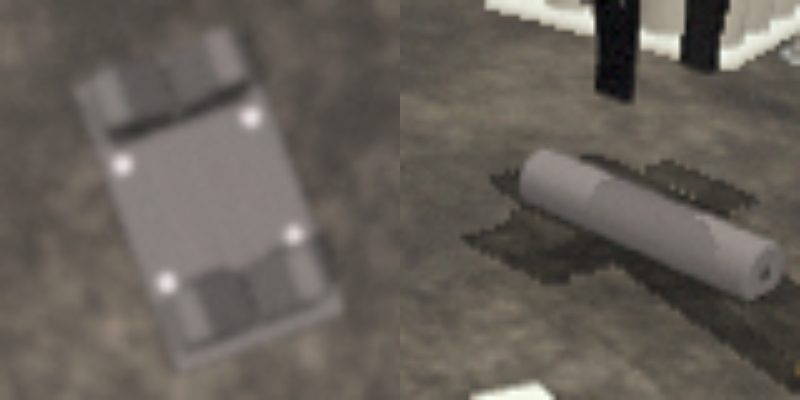

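{"method": "send_rows", "body": {
  "xyz": [
    [0,1,14],
    [-1,2,32],
    [-1,2,52],
    [-1,2,70],
    [-1,2,84],
    [-1,2,93],
    [-1,2,97],
    [-1,2,98],
    [-1,2,98],
    [-1,2,98]
  ],
  "dr": [
    [0,0,0],
    [0,0,0.007],
    [0,0,0.007],
    [0,0,0.007],
    [0,0,0.007],
    [0,0,0.007],
    [0,0,0.007],
    [0,0,0.007],
    [0,0,0.007],
    [0,0,0.007]
  ]
}}

```text
time: 8.68
position: [0.4618, -0.2873, 0.022]
tool_rot: [3.124, -0.324, 0.003]
ft_force: [1.3, -0.3, 0.1]
grip_width: 0.711
grip_force: 0.0
```

{"method": "send_rows", "body": {
  "xyz": [
    [0,0,0],
    [0,0,0],
    [0,0,0],
    [0,0,0],
    [0,0,0],
    [0,0,0],
    [0,0,0],
    [0,0,0],
    [0,0,0],
    [0,0,0]
  ],
  "dr": [
    [0,0,0],
    [0,0,0],
    [0,0,0],
    [0,0,0],
    [0,0,0],
    [0,0,0],
    [0,0,0],
    [0,0,0],
    [0,0,0],
    [0,0,0]
  ],
  "jaw": 25,
  "grip_force": 35
}}

```text
time: 9.52
position: [0.4611, -0.2868, 0.0211]
tool_rot: [-3.125, 0.325, -0.0]
ft_force: [-0.5, 0.5, 2.5]
grip_width: 0.405
grip_force: 34.9
```

```bash
python3 - <<'E'
from h import *
st(); f=go([.461,-.287,.22],np.radians(-11.8)); f=go(V(0,0,.2),YV,np.pi/4,f)
P=onz('top',[[311.7,195.0],[326.3,234.8]],.0595)[:,:2]; a=np.array([np.cos(YV),np.sin(YV)]); b=np.array([a[1],-a[0]])
print((P-C)@a,(P-C)@b)
E
```

```text
t 9.52 pos [ 0.4611 -0.2868  0.0211] V a,l -0.1902 0.2407 yaw -11.9 zdir [ 0.  0. -1.] F [-0.5  0.5  2.5] w 35.2 q [ 0.75  0.33 -0.28  1.93  0.11  0.9  -1.36]
d [  -0.     0.2 -198.9] |d| 199.0 dr [-0.    -0.    -0.001]
d [  29.  -305.6   20. ] |d| 308.0 dr [ 0.763 -0.225 -0.544]
[ 0.0478384  -0.04775623] [0.00104748 0.00122438]
```

{"method": "send_rows", "body": {
  "xyz": [
    [0,0,-10],
    [0,0,-30],
    [0,0,-58],
    [0,0,-90],
    [1,-12,-120],
    [3,-32,-142],
    [6,-60,-156],
    [9,-92,-162],
    [12,-126,-164],
    [15,-160,-164]
  ],
  "dr": [
    [0,0,0],
    [0,0,0],
    [0,0,0],
    [0,0,0],
    [0,0,0],
    [0.04,-0.012,-0.028],
    [0.11,-0.032,-0.078],
    [0.19,-0.056,-0.135],
    [0.28,-0.083,-0.2],
    [0.37,-0.109,-0.264]
  ]
}}

```text
time: 10.35
position: [0.5091, -0.1332, 0.1867]
tool_rot: [-2.759, -0.086, 0.095]
ft_force: [-0.4, 0.1, -4.8]
grip_width: 0.404
grip_force: 34.9
```

```bash
sed -i 's/^C=.*/C=np.array([.5521,.0056]); YV=np.radians(21.1)/' h.py; python3 - <<'E'
from h import *
st(); f=go(V(0,.003,.15),YV,np.pi/4)
E
```

```text
t 10.35 pos [ 0.5091 -0.1332  0.1867] V a,l -0.0901 0.114 yaw 4.2 zdir [-0.078  0.368 -0.927] F [-0.4  0.1 -4.8] w 35.2 q [ 0.75  0.29 -0.4   1.68 -0.22  1.41 -1.1 ]
d [  55.8 -110.3   80.6] |d| 148.0 dr [ 0.392 -0.118 -0.278]
```

{"method": "send_rows", "body": {
  "xyz": [
    [11,-22,10],
    [22,-44,24],
    [32,-64,40],
    [41,-82,54],
    [48,-95,66],
    [53,-104,74],
    [55,-109,79],
    [55.8,-110.3,80.6],
    [55.8,-110.3,80.6],
    [55.8,-110.3,80.6]
  ],
  "dr": [
    [0.08,-0.024,-0.057],
    [0.16,-0.048,-0.113],
    [0.23,-0.069,-0.163],
    [0.3,-0.09,-0.213],
    [0.35,-0.105,-0.248],
    [0.38,-0.114,-0.27],
    [0.392,-0.118,-0.278],
    [0.392,-0.118,-0.278],
    [0.392,-0.118,-0.278],
    [0.392,-0.118,-0.278]
  ]
}}

```text
time: 11.18
position: [0.5528, 0.0014, 0.1483]
tool_rot: [-2.328, -0.429, 0.181]
ft_force: [0.8, -0.4, -3.0]
grip_width: 0.404
grip_force: 34.9
```

```bash
python3 - <<'E'
from h import *
st(); f=go(V(0,.0027,.0875),YV,np.pi/4)
t=get_image('top')[:,:,::-1];s=get_image('scene')[:,:,::-1]
cv2.imwrite('pics/c5.png',np.hstack([cv2.resize(t[160:260,260:360],(400,400)),cv2.resize(s[140:240,280:380],(400,400))]))
# expected ends of bar in the views
ax=np.array([np.cos(YV),np.sin(YV),0]); s=get_state(); p=s['position']+.007*R.from_rotvec(s['tool_rot']).as_matrix()[:,2]
for n,(ox,oy),k in(('top',(260,160),0),('scene',(280,140),400)): print(n,(proj(n,[p-.085*ax,p+.085*ax])-[ox,oy])*4+[k,0])
E
```

```text
t 11.18 pos [0.5528 0.0014 0.1483] V a,l -0.0008 0.0041 yaw 20.9 zdir [-0.254  0.657 -0.71 ] F [ 0.8 -0.4 -3. ] w 35.1 q [ 0.68  0.59 -0.51  1.55 -0.37  1.52 -0.92]
d [ 1.  41.8 44.2] |d| 61.0 dr [ 0.003 -0.    -0.004]
top [[290.13801516 361.4837171 ]
 [177.87628205  53.80396634]]
scene [[738.05713226 157.76541959]
 [474.02453299 120.72338061]]
```

View pics/c5.png

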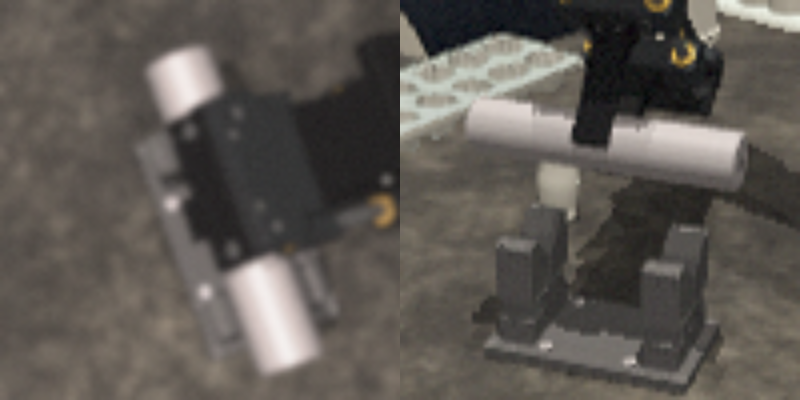

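{"method": "send_rows", "body": {
  "xyz": [
    [0,5,5.3],
    [1,12,12.7],
    [1,20,21.1],
    [1,28,29.6],
    [1,34,36],
    [1,38,40.2],
    [1,40,42.3],
    [1,41,43.4],
    [1,41.8,44.2],
    [1,41.8,44.2]
  ],
  "dr": [
    [0,0,0],
    [0.003,0,-0.004],
    [0.003,0,-0.004],
    [0.003,0,-0.004],
    [0.003,0,-0.004],
    [0.003,0,-0.004],
    [0.003,0,-0.004],
    [0.003,0,-0.004],
    [0.003,0,-0.004],
    [0.003,0,-0.004]
  ]
}}

```text
time: 12.12
position: [0.5533, 0.004, 0.0878]
tool_rot: [-2.322, -0.434, 0.179]
ft_force: [-1.6, -2.2, 1.9]
grip_width: 0.406
grip_force: 34.9
```

```bash
python3 - <<'E'
from h import *
st(); f=go(V(0,.0027,.087),YV,np.pi/4)
E
```

```text
t 12.12 pos [0.5533 0.004  0.0878] V a,l 0.0005 0.002 yaw 21.1 zdir [-0.255  0.661 -0.706] F [-1.6 -2.2  1.9] w 35.4 q [ 0.67  0.66 -0.49  1.57 -0.35  1.44 -0.88]
d [-0.5  1.   0. ] |d| 1.0 dr [-0.002  0.     0.001]
```

{"method": "send_rows", "body": {
  "xyz": [
    [0,0.7,0],
    [0,1.4,0],
    [0,1.4,0],
    [0,1.4,0],
    [0,1.4,0],
    [0,1.4,0],
    [0,1.4,0],
    [0,1.4,0],
    [0,1.4,0],
    [0,1.4,0]
  ],
  "dr": [
    [0,0,0],
    [0,0,0],
    [0,0,0],
    [0,0,0],
    [0,0,0],
    [0,0,0],
    [0,0,0],
    [0,0,0],
    [0,0,0],
    [0,0,0]
  ]
}}

```text
time: 12.95
position: [0.5534, 0.0039, 0.0876]
tool_rot: [-2.32, -0.434, 0.18]
ft_force: [-2.4, -1.2, 5.8]
grip_width: 0.399
grip_force: 34.8
```

{"method": "send_rows", "body": {
  "xyz": [
    [0,1.4,0],
    [0,1.4,0],
    [0,1.4,0],
    [0,1.4,-4],
    [0,1.4,-14],
    [0,1.4,-30],
    [0,1.4,-48],
    [0,1.4,-64],
    [0,1.4,-75],
    [0,1.4,-80]
  ],
  "dr": [
    [0,0,0],
    [0,0,0],
    [0,0,0],
    [0,0,0],
    [0,0,0],
    [0,0,0],
    [0,0,0],
    [0,0,0],
    [0,0,0],
    [0,0,0]
  ],
  "jaw": 58
}}

```text
time: 13.78
position: [0.5754, -0.0524, 0.1429]
tool_rot: [-2.324, -0.432, 0.176]
ft_force: [0.7, -0.1, -0.3]
grip_width: 0.667
grip_force: 0.0
```

```bash
python3 - <<'E'
from h import *
st(); f=go(V(0,-.065,.153),YV,-np.pi/4)
t=get_image('top')[:,:,::-1];s=get_image('scene')[:,:,::-1]
cv2.imwrite('pics/c6.png',np.hstack([cv2.resize(t[170:250,270:350],(400,400)),cv2.resize(s[170:250,290:370],(400,400))]))
E
```

```text
t 13.78 pos [ 0.5754 -0.0524  0.1429] V a,l 0.0009 0.0625 yaw 21.0 zdir [-0.253  0.66  -0.707] F [ 0.7 -0.1 -0.3] w 58.0 q [ 0.7   0.67 -0.48  1.43 -0.34  1.59 -0.89]
d [ -1.  -97.3  83. ] |d| 128.0 dr [-1.57e+00 -2.00e-03 -1.00e-03]
```

View pics/c6.png

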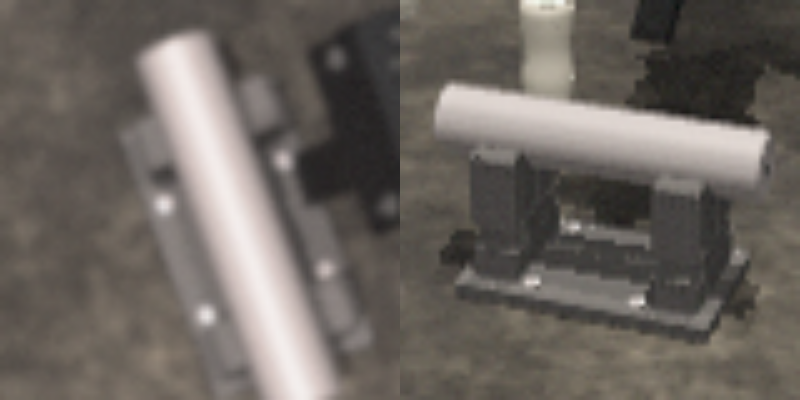

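{"method": "send_rows", "body": {
  "xyz": [
    [0,-7,1],
    [0,-15,3],
    [0,-22,8],
    [0,-30,13],
    [0,-37,20],
    [-1,-45,28],
    [-1,-52,35],
    [-1,-60,43],
    [-1,-67,50],
    [-1,-75,58]
  ],
  "dr": [
    [-0.1,0,0],
    [-0.22,0,0],
    [-0.34,0,0],
    [-0.46,0,0],
    [-0.58,0,0],
    [-0.7,0,0],
    [-0.82,0,0],
    [-0.94,0,0],
    [-1.06,0,0],
    [-1.18,0,0]
  ]
}}

```text
time: 14.72
position: [0.5389, 0.038, 0.1548]
tool_rot: [2.701, 0.506, 0.107]
ft_force: [0.2, 0.9, -0.6]
grip_width: 0.667
grip_force: 0.0
```

```bash
python3 - <<'E'
from h import *
st(); f=go(V(0,-.065,.15),YV,-np.pi/4)
E
```

```text
t 14.72 pos [0.5389 0.038  0.1548] V a,l -0.0007 -0.035 yaw 21.3 zdir [ 0.144 -0.361 -0.921] F [ 0.2  0.9 -0.6] w 58.1 q [ 0.13  0.16 -0.54  1.9   0.53  1.17 -1.84]
d [  0.7 -29.5  -7.2] |d| 30.0 dr [-0.386 -0.004  0.   ]
```

{"method": "send_rows", "body": {
  "xyz": [
    [0,-7,-2],
    [0,-14,-3],
    [0,-20,-5],
    [0.7,-26,-6.5],
    [0.7,-29.5,-7.2],
    [0.7,-29.5,-7.2],
    [0.7,-29.5,-7.2],
    [0.7,-29.5,-7.2],
    [0.7,-29.5,-7.2],
    [0.7,-29.5,-7.2]
  ],
  "dr": [
    [-0.1,0,0],
    [-0.2,0,0],
    [-0.29,0,0],
    [-0.35,0,0],
    [-0.386,-0.004,0],
    [-0.386,-0.004,0],
    [-0.386,-0.004,0],
    [-0.386,-0.004,0],
    [-0.386,-0.004,0],
    [-0.386,-0.004,0]
  ]
}}

```text
time: 15.55
position: [0.5294, 0.064, 0.1498]
tool_rot: [2.33, 0.431, 0.174]
ft_force: [0.2, -0.5, 0.2]
grip_width: 0.669
grip_force: 0.0
```

```bash
python3 - <<'E'
from h import *
st(); f=go(V(0,-.0028,.085),YV,-np.pi/4)
t=get_image('top')[:,:,::-1]; g=cv2.GaussianBlur(t,(3,3),0).min(2); m=np.zeros(g.shape,np.uint8); m[165:260,285:360]=(g[165:260,285:360]>125)*255
cv2.imwrite('pics/x.png',t[150:270,270:370])
c=max(cv2.findContours(m,0,1)[0],key=cv2.contourArea); r=cv2.minAreaRect(c); print(r)
E
```

```text
t 15.55 pos [0.5294 0.064  0.1498] V a,l -0.0001 -0.0626 yaw 20.9 zdir [ 0.249 -0.657 -0.712] F [ 0.2 -0.5  0.2] w 58.2 q [-0.13  0.3  -0.57  1.93  0.9   1.4  -2.28]
d [ 0.5 -2.9 88.1] |d| 88.0 dr [-0.007  0.004 -0.001]
((313.6162414550781, 215.77830505371094), (79.34883117675781, 22.680004119873047), 69.30455017089844)
```

{"method": "send_rows", "body": {
  "xyz": [
    [0,-2.9,8],
    [0,-2.9,22],
    [0,-2.9,38],
    [0,-2.9,54],
    [0,-2.9,68],
    [0.5,-2.9,79],
    [0.5,-2.9,86],
    [0.5,-2.9,88],
    [0.5,-2.9,88],
    [0.5,-2.9,88]
  ],
  "dr": [
    [-0.007,0.004,0],
    [-0.007,0.004,0],
    [-0.007,0.004,0],
    [-0.007,0.004,0],
    [-0.007,0.004,0],
    [-0.007,0.004,0],
    [-0.007,0.004,0],
    [-0.007,0.004,0],
    [-0.007,0.004,0],
    [-0.007,0.004,0]
  ]
}}

```text
time: 16.43
position: [0.5511, 0.01, 0.0847]
tool_rot: [2.323, 0.435, 0.181]
ft_force: [-0.6, 0.6, 0.5]
grip_width: 0.668
grip_force: 0.0
```

{"method": "send_rows", "body": {
  "xyz": [
    [0,0,0],
    [0,0,0],
    [0,0,0],
    [0,0,0],
    [0,0,0],
    [0,0,0],
    [0,0,0],
    [0,0,0],
    [0,0,0],
    [0,0,0]
  ],
  "dr": [
    [0,0,0],
    [0,0,0],
    [0,0,0],
    [0,0,0],
    [0,0,0],
    [0,0,0],
    [0,0,0],
    [0,0,0],
    [0,0,0],
    [0,0,0]
  ],
  "jaw": 22,
  "grip_force": 25
}}

```text
time: 17.27
position: [0.5513, 0.0088, 0.0856]
tool_rot: [2.321, 0.433, 0.181]
ft_force: [-0.7, -2.1, 5.7]
grip_width: 0.366
grip_force: 25.0
```

```bash
python3 - <<'E'
from h import *
st(); f=go(V(0,0,.11),YV,-np.pi/4);f=go(V(0,0,.11),YV,np.pi/4,f)
E
```

```text
t 17.27 pos [0.5513 0.0088 0.0856] V a,l 0.0004 -0.0032 yaw 21.2 zdir [ 0.256 -0.661 -0.705] F [-0.7 -2.1  5.7] w 31.9 q [-0.08  0.38 -0.51  2.    1.02  1.27 -2.34]
d [ -0.4  19.6 -14.9] |d| 25.0 dr [ 0.002 -0.001  0.   ]
d [0. 0. 0.] |d| 0.0 dr [ 1.571  0.    -0.   ]
```

{"method": "send_rows", "body": {
  "xyz": [
    [0,4,-4],
    [0,11,-11],
    [0,17,-17],
    [0,20,-20],
    [0,20,-20],
    [0,20,-20],
    [0,20,-20],
    [0,20,-20],
    [0,20,-20],
    [0,20,-20]
  ],
  "dr": [
    [0,0,0],
    [0,0,0],
    [0.05,0,0],
    [0.15,0,0],
    [0.26,0,0],
    [0.37,0,0],
    [0.48,0,0],
    [0.59,0,0],
    [0.7,0,0],
    [0.81,0,0]
  ]
}}

```text
time: 18.1
position: [0.5511, 0.01, 0.1142]
tool_rot: [-3.059, -0.575, 0.004]
ft_force: [-0.3, 0.8, -4.6]
grip_width: 0.36
grip_force: 25.0
```

{"method": "send_rows", "body": {
  "xyz": [
    [0,0,0],
    [0,0,0],
    [0,0,0],
    [0,0,0],
    [0,0,0],
    [0,0,0],
    [0,0,0],
    [0,0,0],
    [0,0,0],
    [0,0,0]
  ],
  "dr": [
    [0.11,0,0],
    [0.22,0,0],
    [0.33,0,0],
    [0.44,0,0],
    [0.55,0,0],
    [0.65,0,0],
    [0.72,0,0],
    [0.75,0,0],
    [0.76,0,0],
    [0.76,0,0]
  ]
}}

```text
time: 18.93
position: [0.5507, 0.0096, 0.1124]
tool_rot: [-2.325, -0.435, 0.18]
ft_force: [-1.1, 0.1, -3.5]
grip_width: 0.361
grip_force: 25.0
```

```bash
python3 - <<'E'
from h import *
st(); f=go(V(0,.0028,.085),YV,np.pi/4)
E
```

```text
t 18.93 pos [0.5507 0.0096 0.1124] V a,l 0.0002 -0.0042 yaw 21.2 zdir [-0.256  0.658 -0.708] F [-1.1  0.1 -3.5] w 31.4 q [ 0.72  0.64 -0.57  1.57 -0.33  1.45 -0.92]
d [-0.2 24.3 14.5] |d| 28.0 dr [0.001 0.002 0.001]
```

{"method": "send_rows", "body": {
  "xyz": [
    [0,3,-3],
    [0,6,-3.5],
    [0,9,-1],
    [0,13,3],
    [0,17,7],
    [0,20,10],
    [0,22,12],
    [0,23.5,13.5],
    [0,24.3,14.5],
    [0,24.3,14.5]
  ],
  "dr": [
    [0,0,0],
    [0,0,0],
    [0,0,0],
    [0,0,0],
    [0,0,0],
    [0,0,0],
    [0,0,0],
    [0,0,0],
    [0,0,0],
    [0,0,0]
  ]
}}

```text
time: 19.77
position: [0.5533, 0.0028, 0.0865]
tool_rot: [-2.323, -0.435, 0.181]
ft_force: [-1.3, -2.4, 2.9]
grip_width: 0.361
grip_force: 25.0
```

```bash
python3 - <<'E'
from h import *
st(); f=go(V(0,.0028,.085),YV,np.pi/4)
E
```

```text
t 19.77 pos [0.5533 0.0028 0.0865] V a,l 0.0001 0.0031 yaw 21.2 zdir [-0.256  0.659 -0.707] F [-1.3 -2.4  2.9] w 31.4 q [ 0.71  0.68 -0.56  1.57 -0.31  1.43 -0.9 ]
d [-0.1  0.9  1.3] |d| 2.0 dr [-0.     0.002  0.001]
```

{"method": "send_rows", "body": {
  "xyz": [
    [0,0.5,0],
    [0,1,0.2],
    [0,1,0.2],
    [0,1,0.2],
    [0,1,0.2],
    [0,1,0.2],
    [0,1,0.2],
    [0,1,0.2],
    [0,1,0.2],
    [0,1,0.2]
  ],
  "dr": [
    [0,0,0],
    [0,0,0],
    [0,0,0],
    [0,0,0],
    [0,0,0],
    [0,0,0],
    [0,0,0],
    [0,0,0],
    [0,0,0],
    [0,0,0]
  ]
}}

```text
time: 20.6
position: [0.5539, 0.0023, 0.0859]
tool_rot: [-2.323, -0.435, 0.179]
ft_force: [-1.7, -3.9, 6.6]
grip_width: 0.36
grip_force: 25.0
```

{"method": "send_rows", "body": {
  "xyz": [
    [0,0,0],
    [0,0,0],
    [0,0,0],
    [0,0,-4],
    [0,0,-14],
    [0,0,-30],
    [0,0,-48],
    [0,0,-64],
    [0,0,-75],
    [0,0,-80]
  ],
  "dr": [
    [0,0,0],
    [0,0,0],
    [0,0,0],
    [0,0,0],
    [0,0,0],
    [0,0,0],
    [0,0,0],
    [0,0,0],
    [0,0,0],
    [0,0,0]
  ],
  "jaw": 58
}}

```text
time: 21.43
position: [0.5752, -0.0521, 0.1424]
tool_rot: [-2.326, -0.433, 0.177]
ft_force: [0.7, 0.6, 0.2]
grip_width: 0.662
grip_force: 0.0
```

```bash
python3 - <<'E'
from h import *
st()
t=get_image('top')[:,:,::-1]; s=get_image('scene')[:,:,::-1]
cv2.imwrite('pics/t7.png',t); cv2.imwrite('pics/s7.png',s)
def prof(im,name,a):
    ax=np.array([np.cos(YV),np.sin(YV)]); b=np.array([ax[1],-ax[0]]); l=np.linspace(-.024,.024,25)
    P=[np.r_[C+a*ax+b*x,.1] for x in l]; uv=proj(name,P).astype(np.float32)
    return cv2.remap(im,uv[:,:1],uv[:,1:],1).mean(2).ravel().astype(int)
for a in(-.07,-.04,.07): print(a,prof(t,'top',a))
t0=cv2.imread('pics/x.png'); full=np.zeros_like(t); full[150:270,270:370]=t0
for a in(-.07,-.04,.07): print('before',a,prof(full,'top',a))
f=go(V(0,-.065,.153),YV,-np.pi/4)
E
```

```text
t 21.43 pos [ 0.5752 -0.0521  0.1424] V a,l 0.0008 0.0621 yaw 21.1 zdir [-0.253  0.658 -0.709] F [0.7 0.6 0.2] w 57.6 q [ 0.74  0.68 -0.54  1.43 -0.3   1.58 -0.91]
-0.07 [105 104 113 145 169 179 181 182 182 185 193 216 229 230 224 214 203 190
 174 153 123  96  79  78  89]
-0.04 [123 119 126 149 174 180 181 182 182 184 195 218 230 229 219 211 200 186
 170 149 124 113 117 125 127]
0.07 [ 77  86 115 150 170 176 177 178 179 184 201 219 225 221 212 203 190 175
 157 133 102  75  63  66  74]
before -0.07 [104 108 129 156 179 195 206 215 226 235 240 236 229 219 208 197 183 164
 139 109  86  78  83  94 102]
before -0.04 [124 126 138 159 179 194 206 216 226 235 239 236 228 218 207 196 180 161
 135 113 101 108 118 126 130]
before 0.07 [ 86 106 134 162 182 197 209 221 231 236 236 231 221 209 197 184 170 150
 119  86  65  61  72  83  86]
d [ -0.5 -97.3  80.8] |d| 126.0 dr [-1.569e+00 -1.000e-03  1.000e-03]
```

{"method": "send_rows", "body": {
  "xyz": [
    [0,-7,1],
    [0,-15,3],
    [0,-22,8],
    [0,-30,13],
    [0,-37,20],
    [-1,-45,28],
    [-1,-52,35],
    [-1,-60,43],
    [-1,-67,50],
    [-1,-75,58]
  ],
  "dr": [
    [-0.1,0,0],
    [-0.22,0,0],
    [-0.34,0,0],
    [-0.46,0,0],
    [-0.58,0,0],
    [-0.7,0,0],
    [-0.82,0,0],
    [-0.94,0,0],
    [-1.06,0,0],
    [-1.18,0,0]
  ]
}}

```text
time: 22.37
position: [0.5387, 0.0382, 0.1541]
tool_rot: [2.698, 0.506, 0.107]
ft_force: [-0.4, -0.1, -1.1]
grip_width: 0.665
grip_force: 0.0
```

{"method": "send_rows", "body": {
  "xyz": [
    [0,-7,-2],
    [0,-14,-3],
    [0,-20,-5],
    [0,-26,-6.5],
    [0,-29,-7],
    [0,-29,-7],
    [0,-29,-7],
    [0,-29,-7],
    [0,-29,-7],
    [0,-29,-7]
  ],
  "dr": [
    [-0.1,0,0],
    [-0.2,0,0],
    [-0.29,0,0],
    [-0.35,0,0],
    [-0.388,0,0],
    [-0.388,0,0],
    [-0.388,0,0],
    [-0.388,0,0],
    [-0.388,0,0],
    [-0.388,0,0]
  ]
}}

```text
time: 23.2
position: [0.5288, 0.0634, 0.149]
tool_rot: [2.325, 0.432, 0.179]
ft_force: [-0.5, -0.2, 0.3]
grip_width: 0.668
grip_force: 0.0
```

```bash
python3 - <<'E'
from h import *
st(); f=go(V(0,-.002,.087),YV,-np.pi/4)
E
```

```text
t 23.2 pos [0.5288 0.0634 0.149 ] V a,l -0.001 -0.0624 yaw 21.1 zdir [ 0.254 -0.659 -0.708] F [-0.5 -0.2  0.3] w 58.1 q [-0.09  0.31 -0.63  1.94  0.92  1.41 -2.3 ]
d [ 1.  -1.  86.5] |d| 87.0 dr [-0.002 -0.    -0.001]
```

{"method": "send_rows", "body": {
  "xyz": [
    [0,0,8],
    [0,0,22],
    [0,0,38],
    [0,0,54],
    [1,0,68],
    [1,0,78],
    [1,0,84],
    [1,0,86.5],
    [1,0,86.5],
    [1,0,86.5]
  ],
  "dr": [
    [-0.002,0,0],
    [-0.002,0,0],
    [-0.002,0,0],
    [-0.002,0,0],
    [-0.002,0,0],
    [-0.002,0,0],
    [-0.002,0,0],
    [-0.002,0,0],
    [-0.002,0,0],
    [-0.002,0,0]
  ]
}}

```text
time: 24.03
position: [0.5516, 0.0086, 0.0872]
tool_rot: [2.323, 0.435, 0.181]
ft_force: [0.1, 0.4, -0.3]
grip_width: 0.667
grip_force: 0.0
```

{"method": "send_rows", "body": {
  "xyz": [
    [0,0,0],
    [0,0,0],
    [0,0,0],
    [0,0,0],
    [0,0,0],
    [0,0,0],
    [0,0,0],
    [0,0,0],
    [0,0,0],
    [0,0,0]
  ],
  "dr": [
    [0,0,0],
    [0,0,0],
    [0,0,0],
    [0,0,0],
    [0,0,0],
    [0,0,0],
    [0,0,0],
    [0,0,0],
    [0,0,0],
    [0,0,0]
  ],
  "jaw": 25,
  "grip_force": 35
}}

```text
time: 24.87
position: [0.5517, 0.0079, 0.0876]
tool_rot: [2.322, 0.434, 0.18]
ft_force: [-1.5, 0.4, 4.9]
grip_width: 0.402
grip_force: 35.0
```

```bash
python3 - <<'E'
from h import *
st(); f=go(V(0,0,.115),YV,-np.pi/4);f=go(V(0,0,.115),YV,0,f)
E
```

```text
t 24.87 pos [0.5517 0.0079 0.0876] V a,l 0.0004 -0.0023 yaw 21.2 zdir [ 0.256 -0.66  -0.706] F [-1.5  0.4  4.9] w 35.0 q [-0.03  0.39 -0.56  1.99  1.03  1.29 -2.34]
d [ -0.4  21.  -17.7] |d| 27.0 dr [ 0.001 -0.001  0.001]
d [0. 0. 0.] |d| 0.0 dr [ 0.785 -0.    -0.   ]
```

{"method": "send_rows", "body": {
  "xyz": [
    [0,4,-4],
    [0,10,-10],
    [0,14,-13],
    [0,15,-13],
    [0,15,-13],
    [0,15,-13],
    [0,15,-13],
    [0,15,-13],
    [0,15,-13],
    [0,15,-13]
  ],
  "dr": [
    [0,0,0],
    [0.03,0,0],
    [0.12,0,0],
    [0.23,0,0],
    [0.34,0,0],
    [0.46,0,0],
    [0.57,0,0],
    [0.67,0,0],
    [0.75,0,0],
    [0.785,0,0]
  ]
}}

```text
time: 25.7
position: [0.5521, 0.0035, 0.1064]
tool_rot: [-3.087, -0.569, 0.001]
ft_force: [0.8, -1.2, -3.6]
grip_width: 0.405
grip_force: 35.0
```

```bash
python3 - <<'E'
from h import *
st(); f=go(V(0,.0005,.088),YV,0)
E
```

```text
t 25.7 pos [0.5521 0.0035 0.1064] V a,l -0.0007 0.0019 yaw 20.9 zdir [-0.001  0.003 -1.   ] F [ 0.8 -1.2 -3.6] w 35.2 q [ 0.49  0.28 -0.62  1.83  0.18  1.09 -1.4 ]
d [ 0.7 -1.4 18.4] |d| 19.0 dr [-0.003  0.    -0.004]
```

{"method": "send_rows", "body": {
  "xyz": [
    [0,0,0],
    [0,0,2],
    [0,-1,5],
    [0,-1,9],
    [0,-1,12],
    [0,-1,15],
    [0,-1,17],
    [0,-1,18],
    [0,-1,18],
    [0,-1,18]
  ],
  "dr": [
    [0,0,0],
    [0,0,0],
    [0,0,0],
    [0,0,0],
    [0,0,0],
    [0,0,0],
    [0,0,0],
    [0,0,0],
    [0,0,0],
    [0,0,0]
  ]
}}

```text
time: 26.53
position: [0.5527, 0.0069, 0.0899]
tool_rot: [3.086, 0.577, 0.003]
ft_force: [-0.1, -2.4, 4.8]
grip_width: 0.401
grip_force: 35.0
```

```bash
python3 - <<'E'
from h import *
st(); f=go(V(0,.0005,.088),YV,0)
E
```

```text
t 26.53 pos [0.5527 0.0069 0.0899] V a,l 0.001 -0.001 yaw 21.2 zdir [ 0.002 -0.002 -1.   ] F [-0.1 -2.4  4.8] w 34.9 q [ 0.48  0.3  -0.62  1.85  0.2   1.05 -1.42]
d [-1.   1.5  1.9] |d| 3.0 dr [ 0.003 -0.001  0.001]
```

{"method": "send_rows", "body": {
  "xyz": [
    [-0.5,0.5,0],
    [-1,1,0.3],
    [-1,1.3,0.6],
    [-1,1.5,1],
    [-1,1.5,1.3],
    [-1,1.5,1.3],
    [-1,1.5,1.3],
    [-1,1.5,1.3],
    [-1,1.5,1.3],
    [-1,1.5,1.3]
  ],
  "dr": [
    [0.002,0,0],
    [0.002,0,0],
    [0.002,0,0],
    [0.002,0,0],
    [0.002,0,0],
    [0.002,0,0],
    [0.002,0,0],
    [0.002,0,0],
    [0.002,0,0],
    [0.002,0,0]
  ]
}}

```text
time: 27.37
position: [0.5527, 0.0057, 0.0888]
tool_rot: [-3.088, -0.577, -0.004]
ft_force: [1.3, -1.5, 7.3]
grip_width: 0.404
grip_force: 35.0
```

```bash
python3 - <<'E'
from h import *
st(); f=go(V(0,.0005,.088),YV,0)
E
```

```text
t 27.37 pos [0.5527 0.0057 0.0888] V a,l 0.0006 0.0001 yaw 21.2 zdir [ 0.002  0.001 -1.   ] F [ 1.3 -1.5  7.3] w 35.2 q [ 0.48  0.3  -0.62  1.85  0.2   1.05 -1.41]
d [-0.6  0.4  0.8] |d| 1.0 dr [ 0.    -0.003  0.001]
```

{"method": "send_rows", "body": {
  "xyz": [
    [0,0,0],
    [0,0,0],
    [0,0,0],
    [0,0,-2],
    [0,0,-8],
    [0,0,-20],
    [0,0,-34],
    [0,0,-44],
    [0,0,-49],
    [0,0,-50]
  ],
  "dr": [
    [0,0,0],
    [0,0,0],
    [0,0,0],
    [0,0,0],
    [0,0,0],
    [0,0,0],
    [0,0,0],
    [0,0,0],
    [0,0,0],
    [0,0,0]
  ],
  "jaw": 58
}}

```text
time: 28.2
position: [0.5522, 0.0058, 0.1393]
tool_rot: [-3.088, -0.577, -0.003]
ft_force: [-0.4, -0.4, 0.3]
grip_width: 0.666
grip_force: 0.0
```

{"method": "send_rows", "body": {
  "xyz": [
    [0,15,-5],
    [0,40,-10],
    [0,70,-15],
    [0,100,-15],
    [0,125,-15],
    [0,140,-15],
    [0,148,-15],
    [0,150,-15],
    [0,150,-15],
    [0,150,-15]
  ],
  "dr": [
    [0,0,0],
    [0,0,0],
    [0,0,0],
    [0,0,0],
    [0,0,0],
    [0,0,0],
    [0,0,0],
    [0,0,0],
    [0,0,0],
    [0,0,0]
  ],
  "jaw": 6
}}

```text
time: 29.03
position: [0.6052, -0.1318, 0.1523]
tool_rot: [-3.085, -0.581, 0.001]
ft_force: [0.8, 0.4, -0.0]
grip_width: 0.078
grip_force: 0.0
```

```bash
cat >> h.py <<'E'
def prof(im,name,a,z=.099):
    ax=np.array([np.cos(YV),np.sin(YV)]); b=np.array([ax[1],-ax[0]]); l=np.linspace(-.024,.024,25)
    uv=proj(name,[np.r_[C+a*ax+b*x,z] for x in l]).astype(np.float32)
    return cv2.remap(im,uv[:,:1],uv[:,1:],1).mean(2).ravel().astype(int)
def look(k):
    t=get_image('top')[:,:,::-1]; s=get_image('scene')[:,:,::-1]; cv2.imwrite(f'pics/t{k}.png',t); cv2.imwrite(f'pics/s{k}.png',s)
    for a in(-.075,-.06,-.03,0,.03,.06,.075): print(a,prof(t,'top',a))
E
python3 - <<'E'
from h import *
st(); look(8); go(V(0,0,.14),YV)
E
```

```text
t 29.03 pos [ 0.6052 -0.1318  0.1523] V a,l 0.0 0.1473 yaw 21.3 zdir [-0.001  0.002 -1.   ] F [ 0.8  0.4 -0. ] w 6.8 q [ 0.61  0.36 -0.54  1.62  0.2   1.21 -1.17]
-0.075 [101 100 107 124 148 175 206 229 239 240 240 240 240 241 240 240 239 233
 206 164 125  93  73  68  75]
-0.06 [106 103 105 119 143 172 204 227 238 240 240 240 239 240 240 240 238 229
 203 163 125 102  99 102 105]
-0.03 [120 115 117 129 150 178 210 231 237 238 239 238 238 238 238 238 238 226
 197 158 123 100  96 117 148]
0 [112 114 117 130 151 178 206 228 236 237 237 237 237 237 237 237 235 225
 194 154 122  99  89  92 102]
0.03 [ 59  64  82 116 151 183 212 229 234 235 234 234 235 235 236 236 233 219
 188 148 109  79  63  62  63]
0.06 [ 81  83  97 122 153 182 210 228 232 233 232 232 232 232 235 235 232 216
 185 145 108  79  70  71  78]
0.075 [ 80  84  99 126 156 183 212 227 231 231 231 231 232 233 234 234 229 215
 182 143 104  78  65  69  78]
d [   0.6 -147.5   12.8] |d| 148.0 dr [-0.002  0.     0.004]
```

{"method": "send_rows", "body": {
  "xyz": [
    [0,-12,0],
    [0,-36,0],
    [0,-66,0],
    [0,-96,0],
    [0,-122,2],
    [0.6,-138,8],
    [0.6,-146,16],
    [0.6,-147.5,24],
    [0.6,-147.5,29],
    [0.6,-147.5,30]
  ],
  "dr": [
    [0,0,0],
    [0,0,0],
    [0,0,0],
    [0,0,0],
    [0,0,0.004],
    [0,0,0.004],
    [0,0,0.004],
    [0,0,0.004],
    [0,0,0.004],
    [0,0,0.004]
  ]
}}

```text
time: 29.97
position: [0.5519, 0.0023, 0.121]
tool_rot: [-3.088, -0.569, 0.005]
ft_force: [-0.3, -1.8, -0.1]
grip_width: 0.071
grip_force: 0.0
```

{"method": "send_rows", "body": {
  "xyz": [
    [0,0,0],
    [0,0,0],
    [0,0,0],
    [0,0,0],
    [0,0,0],
    [0,0,0],
    [0,0,0],
    [0,0,0],
    [0,0,0],
    [0,0,0]
  ],
  "dr": [
    [0,0,0],
    [0,0,0],
    [0,0,0],
    [0,0,0],
    [0,0,0],
    [0,0,0],
    [0,0,0],
    [0,0,0],
    [0,0,0],
    [0,0,0]
  ]
}}

```text
time: 30.8
position: [0.5526, 0.0037, 0.1226]
tool_rot: [-3.088, -0.571, 0.001]
ft_force: [0.8, 0.7, -0.2]
grip_width: 0.069
grip_force: 0.0
```

```bash
python3 - <<'E'
from h import *
for i in range(1): st()
go(V(0,0,.1165),YV)
E
```

```text
t 30.8 pos [0.5526 0.0037 0.1226] V a,l -0.0002 0.002 yaw 21.0 zdir [-0.001  0.001 -1.   ] F [ 0.8  0.7 -0.2] w 6.0 q [ 0.49  0.26 -0.62  1.82  0.17  1.12 -1.39]
d [ 0.2 -2.   6.1] |d| 6.0 dr [-0.001  0.    -0.002]
```

{"method": "send_rows", "body": {
  "xyz": [
    [0,-1,0],
    [0,-2,1],
    [0,-2,2],
    [0,-2,3],
    [0,-2,4],
    [0,-2,5],
    [0,-2,6],
    [0,-2,6.5],
    [0,-2,6.5],
    [0,-2,6.5]
  ],
  "dr": [
    [-0.001,0,0],
    [-0.001,0,0],
    [-0.001,0,0],
    [-0.001,0,0],
    [-0.001,0,0],
    [-0.001,0,0],
    [-0.001,0,0],
    [-0.001,0,0],
    [-0.001,0,0],
    [-0.001,0,0]
  ]
}}

```text
time: 31.63
position: [0.5519, 0.0056, 0.1164]
tool_rot: [-3.089, -0.571, 0.001]
ft_force: [-2.0, -0.4, 4.1]
grip_width: 0.071
grip_force: 2.2
```

{"method": "send_rows", "body": {
  "xyz": [
    [0,0,0.2],
    [0,0,0.4],
    [0,0,0.6],
    [0,0,0.8],
    [0,0,1],
    [0,0,1.2],
    [0,0,1.4],
    [0,0,1.5],
    [0,0,1.5],
    [0,0,1.5]
  ],
  "dr": [
    [0,0,0],
    [0,0,0],
    [0,0,0],
    [0,0,0],
    [0,0,0],
    [0,0,0],
    [0,0,0],
    [0,0,0],
    [0,0,0],
    [0,0,0]
  ]
}}

```text
time: 32.47
position: [0.552, 0.0056, 0.1163]
tool_rot: [3.089, 0.571, -0.001]
ft_force: [-5.3, 0.1, 13.3]
grip_width: 0.064
grip_force: 6.6
```

```bash
python3 - <<'E'
from h import *
st(); print(get_state()['torque'])
E
```

```text
t 32.47 pos [0.552  0.0056 0.1163] V a,l -0.0001 -0.0 yaw 21.0 zdir [-0.    -0.001 -1.   ] F [-5.3  0.1 13.3] w 5.5 q [ 0.49  0.27 -0.62  1.83  0.17  1.1  -1.4 ]
[-0.01642452  1.31481142  0.04826959]
```

{"method": "send_rows", "body": {
  "xyz": [
    [0,0,0.3],
    [0,0,0.6],
    [0,0,0.9],
    [0,0,1.2],
    [0,0,1.2],
    [0,0,1.2],
    [0,0,1.2],
    [0,0,1.2],
    [0,0,1.2],
    [0,0,1.2]
  ],
  "dr": [
    [0,0,0],
    [0,0,0],
    [0,0,0],
    [0,0,0],
    [0,0,0],
    [0,0,0],
    [0,0,0],
    [0,0,0],
    [0,0,0],
    [0,0,0]
  ]
}}

```text
time: 33.3
position: [0.552, 0.0056, 0.1161]
tool_rot: [3.088, 0.571, -0.001]
ft_force: [-7.6, -0.7, 20.6]
grip_width: 0.065
grip_force: 9.9
```

{"method": "send_rows", "body": {
  "xyz": [
    [0,0,-1],
    [0,0,-2],
    [0,0,-3],
    [0,0,-4],
    [0,0,-8],
    [0,0,-16],
    [0,0,-26],
    [0,0,-34],
    [0,0,-39],
    [0,0,-40]
  ],
  "dr": [
    [0,0,0],
    [0,0,0],
    [0,0,0],
    [0,0,0],
    [0,0,0],
    [0,0,0],
    [0,0,0],
    [0,0,0],
    [0,0,0],
    [0,0,0]
  ]
}}

```text
time: 34.13
position: [0.5529, 0.0056, 0.1551]
tool_rot: [3.089, 0.571, 0.004]
ft_force: [1.0, -0.2, 0.7]
grip_width: 0.07
grip_force: 0.0
```

{"method": "send_rows", "body": {
  "xyz": [
    [0,15,-5],
    [0,40,-10],
    [0,70,-15],
    [0,100,-20],
    [0,128,-25],
    [0,150,-30],
    [0,165,-30],
    [0,170,-30],
    [0,170,-30],
    [0,170,-30]
  ],
  "dr": [
    [0,0,0],
    [0,0,0],
    [0,0,0],
    [0,0,0],
    [0,0,0],
    [0,0,0],
    [0,0,0],
    [0,0,0],
    [0,0,0],
    [0,0,0]
  ]
}}

```text
time: 34.97
position: [0.6123, -0.1515, 0.1827]
tool_rot: [-3.087, -0.573, 0.002]
ft_force: [-0.2, 0.5, -0.8]
grip_width: 0.071
grip_force: 0.0
```

```bash
python3 - <<'E'
from h import *
st(); look(9); t=cv2.imread('pics/t9.png'); s=cv2.imread('pics/s9.png')
# end positions along axis
ax=np.array([np.cos(YV),np.sin(YV)]); l=np.linspace(-.1,.1,81)
uv=proj('top',[np.r_[C+x*ax,.099] for x in l]).astype(np.float32); p=cv2.remap(t,uv[:,:1],uv[:,1:],1).mean(2).ravel()
print('ends',l[np.where(p>160)[0][[0,-1]]])
cv2.imwrite('pics/c9.png',np.hstack([cv2.resize(t[170:250,270:350],(400,400),interpolation=2),cv2.resize(s[170:250,290:370],(400,400),interpolation=2)]))
E
```

```text
t 34.97 pos [ 0.6123 -0.1515  0.1827] V a,l -0.0003 0.1682 yaw 21.0 zdir [-0.002  0.002 -1.   ] F [-0.2  0.5 -0.8] w 6.1 q [ 0.63  0.36 -0.54  1.56  0.19  1.27 -1.14]
-0.075 [101 100 105 124 148 177 208 230 239 240 240 240 240 240 241 241 239 233
 209 166 126  95  75  69  77]
-0.06 [106 104 106 119 146 173 206 229 238 239 239 240 240 239 241 240 239 228
 201 161 125 102  99 104 109]
-0.03 [120 115 116 128 150 179 209 231 237 239 238 239 238 238 238 239 237 227
 198 158 123 101  99 128 169]
0 [116 114 116 128 151 178 207 228 236 237 238 237 236 237 238 238 236 226
 194 155 121  98  92 101 117]
0.03 [ 59  65  82 115 152 182 212 229 235 236 235 235 234 235 237 237 232 218
 188 145 109  79  63  62  66]
0.06 [ 80  82  98 123 152 181 208 227 232 232 233 233 233 232 235 234 232 217
 185 144 107  79  71  73  79]
0.075 [ 80  84  99 125 156 185 213 227 231 232 231 231 231 233 234 233 229 216
 184 143 105  77  66  70  77]
ends [-0.085   0.0825]
```

View pics/c9.png

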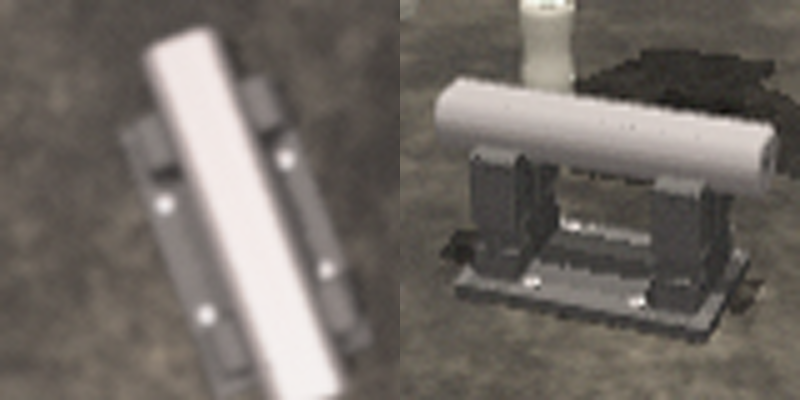

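```bash
python3 -c "
from bench import *
print(close_job())"
```

```text
the job is handed in; nothing more can be done
None
```

The foam offcut is in the scrap bin, and the bar lies centrally across both V-blocks, released, with its milled flat facing up and level to within about 2° by my measurements. I handed the job in at about 35 s with the gripper clear of everything; the hand-in gave no verdict.

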